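Tuck the drip plate under the splash flap and hold it down

ROBOT

A 6-joint arm with a two-finger parallel gripper is mounted at the origin on a cart in front of the work surface, level with it; the furniture and walls round the work are solid. World frame = base frame: x ahead of the robot, y to its left, z up, the work surface at z = 0. Lengths are in mm, angles in degrees, forces in N, time in s.
With the tool pointing down it reaches from about 300 to 850 mm from the base axis. Payload 4.2 kg.
Tool frame: the origin (TCP) lies on the centre line of the jaws, within the pads' length; the fingertips stand 11 mm ahead of it and the grasp point (between the pads) lies 8 mm behind it; z points along the fingers, y is the line along which they close (so a half turn about z gives the same grasp; the last joint's range is limited). The gripper opens to 91 mm and grips with 3 to 60 N. Pads are 32 mm wide; open, the fingers measure 118 mm over their backs; the gripper's body (76 mm by 178 mm) begins 60 mm behind the grasp point.
Start: joints at [72.25, 18.312, 89.639, -0, 72.044, -1.146], TCP at [164.315, 551.04, 200.976] pointing down, gripper open.
Joint ranges: [-177.97, 177.97], [-48.28, 115.42], [12.27, 149.76], [-77.06, 257.06], [2.81, 150.46], [-146.56, 146.56]. Speed limits (degrees/s): [147.25, 147.25, 180, 180, 180, 180].

INTERFACE

Orientations are given as [roll, pitch, yaw] about the fixed x, y, z axes, in that order (R = Rz(yaw) Ry(pitch) Rx(roll)).
In Python, from workcell import env, grab_frame, camera_model, models gives the robot as it stands.
- The arm moves only by the shell command python3 -m crank 'ROWS' [FORCE]. ROWS is text: rows parted by semicolons, each of 7 numbers parted by spaces: the closure, from -1 (fully open) to 1 (shut), so that 0 is half open, then the shift along the tool's x, y, z in mm, then the turn, a rotation vector about the tool's x, y, z in degrees. A call has 1 to 10 rows; each row shifts and turns the commanded pose from where the row before left it, along the tool's axes as they then stand; what a row does not reach is not made up. A row lasts 1/8 s, in which the tool goes at most 62.5 mm and 10.7 degrees, less where a joint would pass 70% of its speed; a pose out of reach is approached as far as the arm can. A call is refused whole if a number of a shift passes 62.5 or a number of a turn 10.7, either way. A call with a gripper value outside its range is refused whole. The fingers move at their own pace and stop on an object; FORCE is the grip in N (left out, the last holds). Time passes only in rows, so rows that do not move let the fingers close. It gives the time, the measured TCP pose, the force, the opening and the grip force at its end, in the units of the state.
- env.state(): the state, without advancing time (a new reading comes with each control period).
- grab_frame(name): name is "scene" or "top" or "wrist"; returns the picture (480x640x3 uint8, blue, green, red); there is no depth.
- camera_model(name): a dict with "K" (3x3 intrinsics, pixels), "k1" (the pictures are not rectified: a ray, as slopes to the right and down, at radius r is drawn at 1 + k1 r^2 times it, then the intrinsics apply), "R" (3x3) and "t" (3): a world point X has camera coordinates R X + t; the wrist camera has in their place "mount" (4x4, takes a point from camera to tool coordinates, whose origin is the TCP and whose axes are the flange's). Camera axes: x right, y down, z forward; pixel columns grow to the right and rows downward; lengths in mm; the calibration is good to about 2 mm. A picture is of the moment at which its call begins: read the wrist's pose just before it. camera_model takes no time and is no camera call.
- env.job_done(): hands the job in; it is judged then, once.
Trained networks look in the newest picture that a camera, given by its name, has taken for a name from the list of things; names that differ only in an ending like _2 or _b are one class to them, and where a whole thing is asked for, a point or a joint stands for the part that bears it (a point fixed in the world has none). Each returns a list of dicts, best first, with "p" (0 to 1); they miss things now and then, are a little off and sometimes report something else, mostly with a low value. They report only what shows in the picture. A call takes as long as a camera call. They do not tell look-alikes from the thing itself.
- models.search_frame(name, camera): "point" ([x, y, z] in mm, in world coordinates, good to about 4 mm: the middle of the surface that is visible of it).
The state is a dict: "time_s": time; "qpos": joint angles; "qvel": joint speeds; "effort": joint torques, N m; "ee_pos": TCP position; "ee_rot": TCP orientation; "force": force on the tool from outside, world axes, zero at the start; "torque": the same for the moment, N m; "gripper_width": finger opening in mm; "gripper_force": force on a finger pad.
Only numpy, scipy, OpenCV 4.12 (cv2) and the standard library are available. Lean on these libraries where they do the work, as an engineer would, in place of code of your own. Each camera call takes 0.05 s, during which the arm holds its last target. There are 200 camera calls.

TASK

Take the loose drip plate by its upright grip bar, lay it flat on the spill deck and slide its free edge squarely, and roughly in the middle, under the hinged splash flap until about 25 mm of it is covered, without lifting the flap. Finish while still holding the bar and pressing the plate flat on the deck with about 10 N: do not let go. Leave the timer beside the deck and the two bottles behind it where they stand.

Things in the scene. Friction and masses are not known exactly. Their poses are not given: they have to be found in the camera images.
- drip_plate: loose aluminium plate, 0.16 kg, 100 (x) x 100 (y) x 4 mm, flat on the bench left or right of the deck, with an upright grip bar: 12 mm thick (x), 60 mm long (y), top 38 mm above the plate's underside. Origin on the underside below the middle of the bar. +x points to the free edge that goes under the flap, 75 mm from the origin; the other edge is at x = -25 mm; y spans -50 to 50 mm; z up
- edge_left (a point): left end (+y) of the drip plate's free edge, on its underside: (75, 50, 0) mm in the plate's frame
- edge_right (a point): right end (-y) of the drip plate's free edge, on its underside: (75, -50, 0) mm in the plate's frame
- spill_deck: fixed grey slab, 220 (x) x 170 (y) mm, top 12 mm above the bench. Origin in the middle of its underside; x points away from the robot, z up. A hinged steel flap covers its rear half: free edge at x = 0, hinge at x = 90 mm. Under the flap is a 7 mm gap, 134 mm wide (y = -67 to 67 mm) between side rests and free to x = 90 mm. From x = -110 to 0 mm the deck is bare and flat
- splash_flap (a joint): angle of the splash flap's hinge: 0 = lying shut, parallel to the deck, growing as its free edge rises (0.1 rad raises the edge 9 mm). A 3 mm steel plate, 90 x 150 mm, 0.13 kg, kept down only by its weight and swinging freely
- flap_edge (a point): middle of the flap's free edge, on its underside: x = 0, y = 0, z = 19 mm in the deck's frame when shut
- timer: bystander: bench timer, 74 x 60 x 21 mm, loose, on the side of the deck where the drip plate is not; origin under its middle
- bottle_amber: bystander: amber reagent bottle with black cap, 51 mm in diameter, 102 mm high, loose, behind the deck; origin under its middle
- bottle_small: bystander: small white bottle with screw cap, 38 mm in diameter, 74 mm high, loose, behind the deck; origin under its middle
Things that resemble listed ones, but are neither listed nor needed, are in the scene too. Of the things that look like the drip_plate, take the one that is nearest to the robot's base at the start.

How it is judged:
By the outcome, as a careful person would: the job done as asked, in the order asked, and still so for the second after the job is handed in, while the arm keeps its last pose, push and grip.
It also fails if it takes over 48 s, if anything falls off the work surface, if the arm or the gripper's body presses on something with over 40 N, if the wrist force passes 120 N, or if a joint passes its speed limit or range.

## Working session

There is one attempt and no reset: what is moved stays moved. The work goes in short steps, Python scripts to look and compute and a shell command to move; the robot and the scene stay as the last step left them, time stands still between calls to the robot, and variables do not carry over. Pictures are saved under pics/ and viewed, at most 10 in all, crops included, and the job is handed in when it is done.

```bash
ls; mkdir -p pics
python3 - <<'E'
from workcell import env, grab_frame, camera_model, models
import cv2
s=env.state();print(s)
for c in("scene","top"):
    cv2.imwrite(f"pics/{c}0.png",grab_frame(c))
    for n in("drip_plate","spill_deck","splash_flap","timer"):
        print(c,n,[(round(d["p"],2),[round(float(v)) for v in d["point"]]) for d in models.search_frame(n,c)])
E
```

```text
pics
{'time_s': 0.0, 'qpos': array([ 7.22492427e+01,  1.83533563e+01,  8.97054117e+01, -5.18345971e-04,
        7.20425318e+01, -1.14534383e+00]), 'qvel': array([ 0.04430318, -0.0345289 , -0.09804589, -0.02200814, -0.10319416,
       -0.05492575]), 'effort': array([-6.52060280e-04, -4.12449861e+01, -2.31970435e+01,  7.25210784e-02,
        4.55552316e-02, -1.31015217e-04]), 'ee_pos': array([164.16365869, 550.53408169, 200.10983028]), 'ee_rot': array([-1.79898711e+02, -1.53213649e-03,  1.63394745e+02]), 'force': array([ 0.3164761 , -0.10234915,  0.05765096]), 'torque': array([ 0.02378182, -0.05071437, -0.01594393]), 'gripper_force': 0.0, 'gripper_width': 91.15756322446289}
scene drip_plate [(0.97, [665, -410, 6]), (0.92, [412, -681, 7]), (0.63, [499, -368, 5])]
scene spill_deck [(0.97, [557, -113, 12])]
scene splash_flap [(0.88, [612, -97, 20])]
scene timer [(0.74, [461, 166, 17]), (0.3, [726, -163, 62])]
top drip_plate [(0.98, [666, -412, 5]), (0.82, [411, -672, 5]), (0.71, [510, -358, 1])]
top spill_deck [(0.66, [563, -101, 12])]
top splash_flap [(0.97, [606, -95, 21])]
top timer [(0.93, [464, 171, 16])]
```

View pics/top0.png

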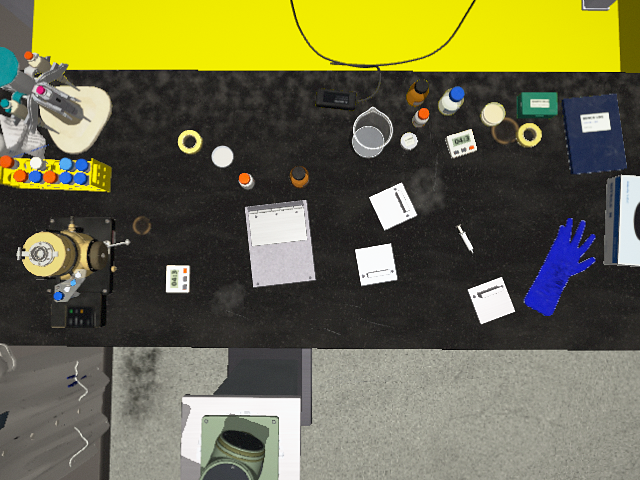

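View pics/scene0.png

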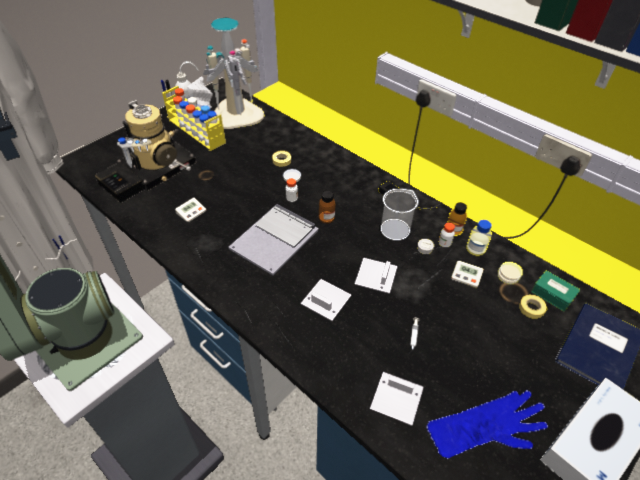

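The top view shows the nearest plate around pixel (376,264), with its bar on the robot side at row 275. The deck corners are at (246,206), (306,200), (315,278) and (253,287), and the timer is at (178,278). I'll measure these next.

```bash
cat > h.py <<'E'
import numpy as np,cv2
from workcell import env, grab_frame, camera_model, models
from scipy.spatial.transform import Rotation as Ro
def pose():
    s=env.state(); return Ro.from_euler('xyz',s['ee_rot'],degrees=True).as_matrix(),np.array(s['ee_pos'])
def cam(name,P=None):
    m=camera_model(name)
    if name!='wrist': return m,np.array(m['R']),np.array(m['t'])
    R,p=P; T=np.eye(4);T[:3,:3]=R;T[:3,3]=p; T=np.linalg.inv(T@np.array(m['mount'])); return m,T[:3,:3],T[:3,3]
def dist(m): return np.array([m['k1'],0,0,0,0],float)
def back(name,px,z,P=None):
    m,R,t=cam(name,P)
    n=cv2.undistortPoints(np.array(px,float).reshape(-1,1,2),np.array(m['K']),dist(m))[:,0]
    d=np.c_[n,np.ones(len(n))]@R; c=-R.T@t
    return c+d*((z-c[2])/d[:,2])[:,None]
def proj(name,X,P=None):
    m,R,t=cam(name,P)
    return cv2.projectPoints(np.array(X,float).reshape(-1,1,3),cv2.Rodrigues(R)[0],t,np.array(m['K']),dist(m))[0][:,0]
def tool(target,yaw):
    """shift in tool axes and turn about tool z to reach target with down tool"""
    R,p=pose(); d=R.T@(np.array(target)-p)
    Rt=Ro.from_euler('xyz',[180,0,yaw],degrees=True).as_matrix()
    return d.round(1),Ro.from_matrix(R.T@Rt).as_rotvec(degrees=True).round(2)
E
python3 - <<'E'
from h import *
im=cv2.imread('pics/top0.png')
print(back('top',[(356,248),(392,243),(398,281),(361,286)],4).round(),'bar',back('top',[(362,276),(394,273)],38).round())
print('deck',back('top',[(246,206),(306,200),(315,278),(253,287)],12).round())
print(camera_model('wrist'))
c=im[150:310,150:430];cv2.imwrite('pics/crop0.png',cv2.resize(c,None,fx=2.8,fy=2.8,interpolation=cv2.INTER_CUBIC))
print(tool([505,-350,250],0), tool([505,-350,250],90))
E
```

```text
[[ 550. -309.    4.]
 [ 565. -406.    4.]
 [ 462. -422.    4.]
 [ 448. -322.    4.]] bar [[ 475. -322.   38.]
 [ 484. -407.   38.]]
deck [[ 662.   -9.   12.]
 [ 680. -172.   12.]
 [ 469. -198.   12.]
 [ 443.  -31.   12.]]
{'K': array([[341.67600272,   0.        , 319.60092954],
       [  0.        , 341.67600272, 235.50999904],
       [  0.        ,   0.        ,   1.        ]]), 'k1': -0.024833919969750963, 'mount': array([[ 6.57823154e-04, -9.63222725e-01, -2.68703461e-01,
         7.53014811e+01],
       [ 9.99999693e-01,  7.47972488e-04, -2.33123703e-04,
         1.42918721e-01],
       [ 4.25532844e-04, -2.68703225e-01,  9.63222921e-01,
        -1.83262720e+02],
       [ 0.00000000e+00,  0.00000000e+00,  0.00000000e+00,
         1.00000000e+00]])}
(array([-584. , -766.1,  -49.1]), array([  0. ,  -0. , 163.4])) (array([-584. , -766.1,  -49.1]), array([ 0. , -0. , 73.4]))
```

View pics/crop0.png

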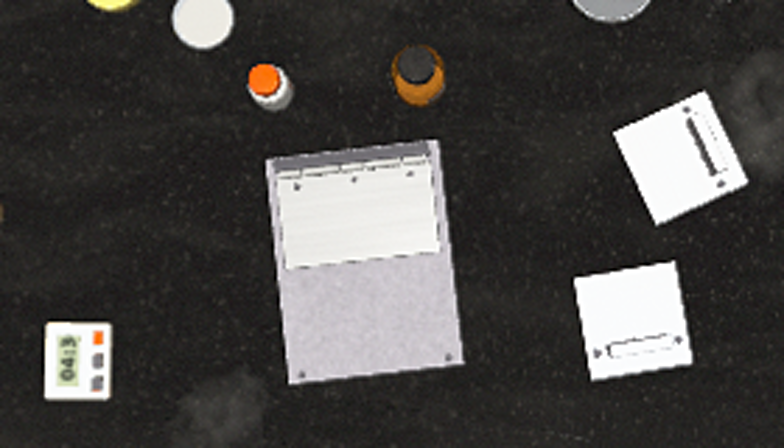

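The crop agrees: the plate's bar is on the robot side, its yaw is about 9°, and the deck's yaw is about 7°. I'll move over the plate.

```bash
python3 -m crank '-1 0 0 0 0 0 9.2; -1 0 0 0 0 0 9.2; -1 0 0 0 0 0 9.2; -1 0 0 0 0 0 9.2; -1 0 0 0 0 0 9.2; -1 0 0 0 0 0 9.2; -1 0 0 0 0 0 9.4'
python3 -m crank '-1 -53 9.6 0 0 0 0; -1 -53 9.6 0 0 0 0; -1 -53 9.6 0 0 0 0; -1 -53 9.6 0 0 0 0; -1 -53 9.6 0 0 0 0; -1 -53 9.6 0 0 0 0; -1 -53 9.6 0 0 0 0; -1 -53 9.6 0 0 0 0; -1 -53 9.6 0 0 0 0'
python3 -m crank '-1 -53 9.6 6 0 0 0; -1 -53 9.6 6 0 0 0; -1 -53 9.6 6 0 0 0; -1 -53 9.6 6 0 0 0; -1 -53 9.6 6 0 0 0; -1 -53 9.6 6 0 0 0; -1 -53 9.6 6 0 0 0; -1 -53 9.6 6 0 0 0; -1 -53 9.6 6 0 0 0; -1 0 0 0 0 0 0'
python3 - <<'E'
from h import *
P=pose();print(P[1]);im=grab_frame('wrist');cv2.imwrite('pics/w1.png',im);np.savez('P1',*P)
E
```

```text
time_s: 1.38
ee_pos: [164.3, 551.0, 201.0]
ee_rot: [180.0, -0.0, 98.5]
force: [-0.4, 0.3, -0.6]
gripper_width: 91.2
gripper_force: 0.0
time_s: 2.5
ee_pos: [323.1, 91.3, 201.4]
ee_rot: [179.9, -0.0, 98.8]
force: [2.8, -0.4, -0.4]
gripper_width: 91.3
gripper_force: 0.0
time_s: 3.75
ee_pos: [481.5, -368.4, 145.6]
ee_rot: [-180.0, 0.0, 98.6]
force: [-0.7, 0.8, -0.0]
gripper_width: 91.7
gripper_force: 0.0
[ 481.52295162 -368.4294035   145.57997021]
```

View pics/w1.png

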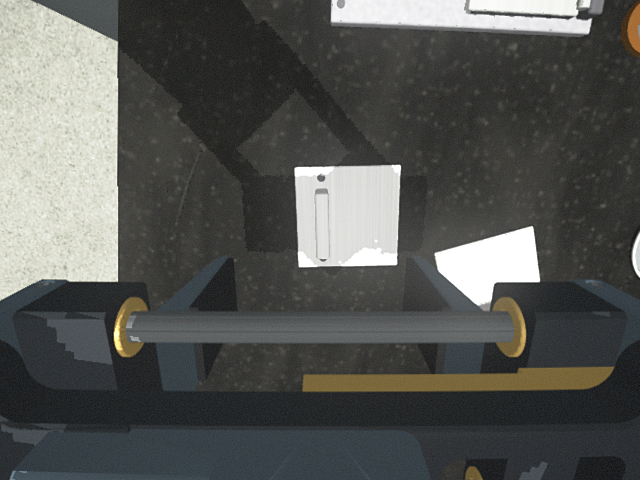

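The wrist view shows plate corners at (295,167), (401,165), (398,265) and (298,268), and the bar top from (322,190) to (322,261). The deck's near-right edge runs along the top, from (331,25) to (589,35).

Run:
```python
from h import *
f=np.load('P1.npz');P=(f['arr_0'],f['arr_1'])
im=cv2.imread('pics/w1.png')
c=back('wrist',[(295,167),(401,165),(398.5,265.5),(298,268)],4,P);print(c.round(1))
for a,b in((0,1),(3,2)): print('yaw',np.degrees(np.arctan2(*(c[b]-c[a])[1::-1])))
for a,b in((3,0),(2,1)): d=c[b]-c[a];print('yaw',np.degrees(np.arctan2(-d[0],d[1])))
print(np.linalg.norm(np.diff(c,axis=0),axis=1), c.mean(0))
print('bar',back('wrist',[(322,190),(322,261)],38,P).round(1))
d=back('wrist',[(331,25),(589,35)],12,P);print('deck',d.round(1),np.degrees(np.arctan2(*(d[1]-d[0])[1::-1])))
```

```text
[[ 451.5 -320.9    4. ]
 [ 549.3 -304.     4. ]
 [ 568.1 -402.4    4. ]
 [ 467.8 -420.3    4. ]]
yaw 9.776489118623381
yaw 10.166146575748487
yaw 9.293065220319534
yaw 10.849307092577048
[ 99.18082868 100.11489772 101.90807069] [ 509.17352182 -361.8990979     4.        ]
bar [[ 478.8 -333.7   38. ]
 [ 488.6 -397.1   38. ]]
deck [[ 466.  -200.6   12. ]
 [ 682.6 -172.7   12. ]] 7.347136756297085
```

```bash
python3 -m crank '-1 2 2.8 0 0 0 -1.3; -1 0 0 40 0 0 0; -1 0 0 40 0 0 0; -1 0 0 25 0 0 0; -1 0 0 13 0 0 0; -1 0 0 8 0 0 0; -1 0 0 0 0 0 0' 40
python3 -m crank '0.5 0 0 0 0 0 0; 1 0 0 0 0 0 0; 1 0 0 0 0 0 0; 1 0 0 0 0 0 0; 1 0 0 0 0 0 0; 1 0 0 0 0 0 0; 1 0 0 0 0 0 0; 1 0 0 0 0 0 0' 40
```

```text
time_s: 4.68
ee_pos: [483.7, -362.7, 21.3]
ee_rot: [180.0, 0.0, 100.1]
force: [-0.8, -0.4, 0.6]
gripper_width: 91.4
gripper_force: 0.0
time_s: 5.68
ee_pos: [483.4, -362.9, 20.9]
ee_rot: [180.0, -0.0, 100.1]
force: [-0.1, 0.3, 0.4]
gripper_width: 14.4
gripper_force: 0.0
```

```bash
python3 -m crank '1 0 0 0 0 0 0; 1 0 0 0 0 0 0; 1 0 0 0 0 0 0; 1 0 0 0 0 0 0' 40
python3 - <<'E'
from h import *
for i in range(3):
    P=pose();im=grab_frame('wrist');s=env.state();print(P[1],s['ee_rot'],s['force'],s['torque'],s['gripper_width'],s['gripper_force'])
np.savez('P2',*P);cv2.imwrite('pics/w2.png',im)
E
```

```text
time_s: 6.18
ee_pos: [483.4, -362.9, 20.9]
ee_rot: [-180.0, -0.0, 100.1]
force: [0.0, -0.0, 0.0]
gripper_width: 11.8
gripper_force: 40.0
[ 483.36939766 -362.89645818   20.89907795] [-1.79997737e+02 -6.35543748e-03  1.00096606e+02] [-0.6584041   0.44557853 -0.72242328] [-0.11911238  0.05321459  0.01638906] 11.473638156162616 39.99996364116669
[ 483.38847546 -362.88142711   20.8925672 ] [-1.79992880e+02 -1.02022725e-02  1.00099980e+02] [-0.10693547 -0.62202411 -0.99949571] [-0.07250957  0.05553124  0.00392279] 11.265999992949903 39.999924302101135
[ 483.368418   -362.87422088   20.84562794] [-1.79996042e+02 -1.11075708e-02  1.00096516e+02] [-1.00288035  0.21702985 -0.10003043] [-0.13245943  0.1367285   0.02967304] 11.423237985110015 39.999863505363464
```

View pics/w2.png

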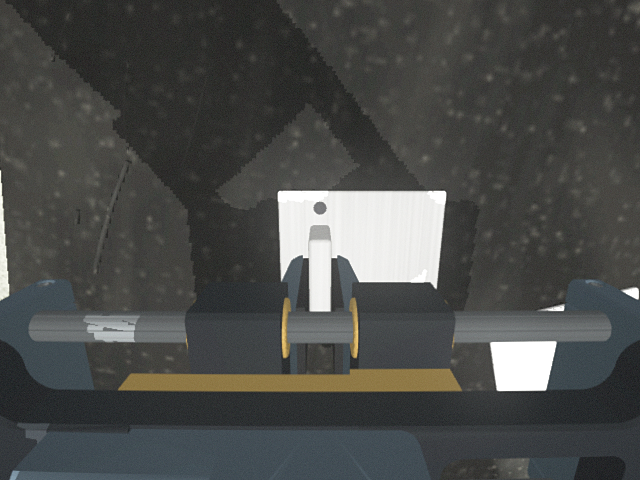

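The bar is gripped, 11.5 mm wide at 40 N. The plate's left edge shows corners at (278,191) and (445,191). I'll work out the in-hand pose and the shift to a hover in front of the flap.

```bash
cat >> h.py <<'E'
DC=np.array([563.5,-102.5]);DY=7.2
def deck(x,y): a=np.radians(DY);return DC+[np.cos(a)*x-np.sin(a)*y,np.sin(a)*x+np.cos(a)*y]
E
python3 - <<'E'
from h import *
f=np.load('P2.npz');P=(f['arr_0'],f['arr_1'])
c=back('wrist',[(278,191),(445,191)],4,P)
print((c-P[1])@P[0], 'tool coords of left corners (x should be 50+o, y -25/75)')
R,p=pose()
for x in(-95,):
  t=deck(x,0);print(t,tool([*t,75],97.2))
E
```

```text
[[ 46.94500084 -23.89456049  16.85695675]
 [ 47.09057803  74.37907986  16.84477079]] tool coords of left corners (x should be 50+o, y -25/75)
[ 469.24910338 -114.40665719] (array([247.1,  29.7, -54.1]), array([-0.  , -0.01,  2.9 ]))
```

```bash
python3 -m crank '1 0 0 -10 0 0 0; 1 0 0 -22 0 0 0; 1 0 0 -22 0 0 0; 1 0 0 0 0 0 2.9' 40
python3 -m crank '1 20 1.4 0 0 0 0; 1 38 2.6 0 0 0 0; 1 38 2.6 0 0 0 0; 1 38 2.6 0 0 0 0; 1 38 2.6 0 0 0 0; 1 38 2.6 0 0 0 0; 1 25.3 1.7 0 0 0 0; 1 16 1 0 0 0 0; 1 0 0 0 0 0 0; 1 0 0 0 0 0 0' 40
python3 - <<'E'
from h import *
P=pose();im=grab_frame('wrist');s=env.state();print(P[1],s['ee_rot'],s['force'],s['torque'],s['gripper_width'],s['gripper_force'])
np.savez('P3',*P);cv2.imwrite('pics/w3.png',im)
for n in('spill_deck','splash_flap','flap_edge'):print(n,models.search_frame(n,'wrist'))
E
```

```text
time_s: 6.82
ee_pos: [484.7, -363.8, 77.6]
ee_rot: [179.8, 0.2, 97.1]
force: [0.3, -0.2, -2.2]
gripper_width: 11.3
gripper_force: 40.0
time_s: 8.07
ee_pos: [469.1, -111.9, 75.0]
ee_rot: [180.0, 0.0, 97.2]
force: [0.2, -1.0, -1.9]
gripper_width: 11.2
gripper_force: 40.0
[ 469.07316667 -111.90768168   74.98344657] [1.79989302e+02 1.54696061e-02 9.71658362e+01] [ 0.15717169 -0.5241099  -1.12699117] [-0.09057382  0.1592023  -0.00925323] 11.436689842310956 40.000548362731934
spill_deck [{'point': [590.9, -55.2, 22.0], 'p': 0.89}]
splash_flap [{'point': [605.2, -71.9, 22.8], 'p': 0.77}]
flap_edge [{'point': [606.5, -76.9, 26.2], 'p': 0.91}, {'point': [492.9, -88.3, 58.1], 'p': 0.2}]
```

View pics/w3.png

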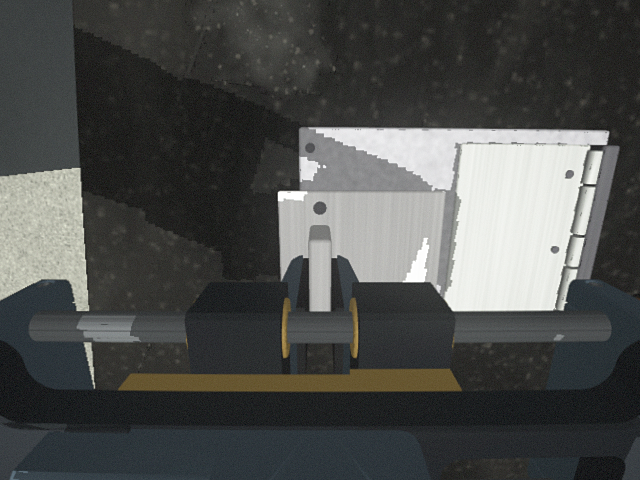

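The deck's left edge runs (300,128)–(608,131). The flap's free edge runs (458,144)–(451,310), and the plate sits level in the hand with corners at (278,191) and (445,191).

Run:
```python
from h import *
f=np.load('P3.npz');P=(f['arr_0'],f['arr_1'])
im=cv2.imread('pics/w3.png')
a=np.radians(DY);M=np.array([[np.cos(a),np.sin(a)],[-np.sin(a),np.cos(a)]])
L=lambda c:((c[:,:2]-DC)@M.T).round(1)
c=back('wrist',[(300,128),(608,131)],12,P);print('deck left edge corners, expect (-110,85),(110,85)',L(c),np.degrees(np.arctan2(*(c[1]-c[0])[1::-1])))
c=back('wrist',[(458,144),(452.5,300)],22,P);d=c[0]-c[1];print('flap edge expect x 0, y75',L(c),np.degrees(np.arctan2(-d[0],d[1])))
c=back('wrist',[(278,191),(445,191),(444,300)],P[1][2]-20.9+4,P);print('plate',L(c),np.degrees(np.arctan2(*(c[1]-c[0])[1::-1])))
print('TCP',L(P[1][None]))
g=cv2.cvtColor(im,cv2.COLOR_BGR2GRAY)
for r in (160,180,250,280): print(r,g[r,440:466])
```

```text
deck left edge corners, expect (-110,85),(110,85) [[-107.8   86.4]
 [ 108.4   85.8]] 7.053375561609201
flap edge expect x 0, y75 [[ -1.4  76.1]
 [  7.  -38.7]] 11.359479763380229
plate [[-118.7   49.5]
 [ -20.4   49.6]
 [ -14.   -20.8]] 7.278545873783042
TCP [[-94.9   2.5]]
160 [228 228 226 224 223 222 224 222 224 221 221 219 222 226 180 136 134 134
 124 167 218 237 239 241 239 239]
180 [222 221 222 222 222 227 224 226 226 225 223 227 190 139 127 139 146 181
 222 236 239 242 240 239 240 238]
250 [145 134 138 140 136 140 145 144 132 124 141 154 160 154 209 243 243 241
 239 241 241 242 238 233 234 238]
280 [142 140 138 143 140 137 127 148 159 155 158 160 213 241 242 242 241 242
 240 236 236 238 240 240 238 240]
```

Run:
```python
from h import *
f=np.load('P3.npz');P=(f['arr_0'],f['arr_1'])
im=cv2.imread('pics/w3.png')
D=lambda x,y,z:[*deck(x,y),z]
print('flap edge pred',proj('wrist',[D(0,y,22) for y in(75,50,25,0,-25)],P).round(1).tolist())
print('hinge pred',proj('wrist',[D(90,y,22) for y in(75,50,25,0,-25)],P).round(1).tolist())
T=lambda x,y,z:P[0]@np.array([-3+y,x,20.9-z])+P[1]
print('plate free pred',proj('wrist',[T(75,y,4) for y in(50,25,0,-20)],P).round(1).tolist())
print('plate back pred',proj('wrist',[T(-25,y,4) for y in(50,25,0,-20)],P).round(1).tolist())
c=im[110:320,260:630].copy()
cv2.imwrite('pics/w3c.png',cv2.resize(c,None,fx=2.15,fy=2.15,interpolation=cv2.INTER_CUBIC))
```

```text
flap edge pred [[459.8, 145.7], [456.0, 183.0], [452.3, 218.3], [448.7, 251.7], [445.2, 283.4]]
hinge pred [[590.3, 146.9], [583.1, 183.7], [576.1, 218.5], [569.3, 251.6], [562.8, 283.0]]
plate free pred [[446.0, 191.2], [441.9, 232.2], [438.1, 270.6], [435.1, 299.6]]
plate back pred [[276.1, 190.9], [277.5, 232.1], [278.8, 270.6], [279.8, 299.7]]
```

View pics/w3c.png

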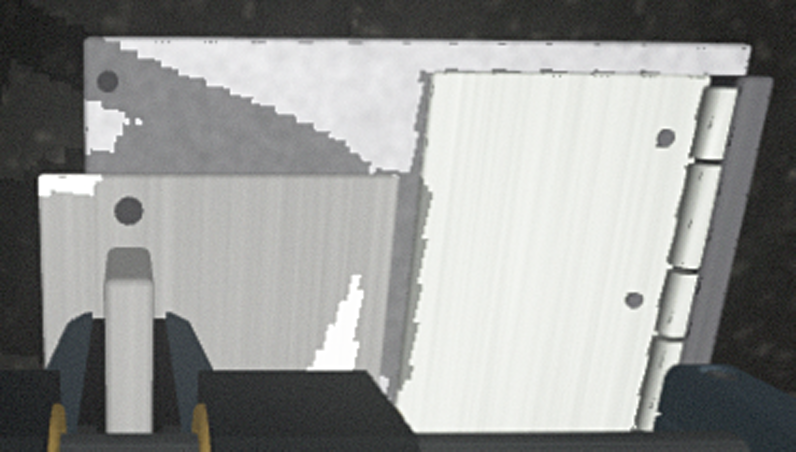

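Everything matches the prediction within about 1–2 mm, so I'll lower gently.

```bash
python3 -m crank '1 1.2 0 10 0 0 0; 1 0 0 15 0 0 0; 1 0 0 10 0 0 0; 1 0 0 4 0 0 0; 1 0 0 0 0 0 0; 1 0 0 0 0 0 0' 40
python3 -m crank '1 0 0 1 0 0 0; 1 0 0 1 0 0 0; 1 0 0 0 0 0 0' 40
python3 -m crank '1 0 0 0.5 0 0 0; 1 0 0 0 0 0 0' 40
```

```text
time_s: 9.02
ee_pos: [469.1, -110.3, 36.3]
ee_rot: [180.0, 0.0, 97.2]
force: [1.0, 0.0, -0.8]
gripper_width: 11.1
gripper_force: 40.0
time_s: 9.4
ee_pos: [468.7, -110.2, 33.9]
ee_rot: [180.0, -0.0, 97.2]
force: [-0.4, 0.2, -1.5]
gripper_width: 11.4
gripper_force: 40.0
time_s: 9.65
ee_pos: [468.7, -110.2, 33.4]
ee_rot: [-180.0, -0.0, 97.2]
force: [-0.0, -0.1, -1.7]
gripper_width: 11.3
gripper_force: 40.0
```

```bash
python3 -m crank '1 0 0 0.5 0 0 0; 1 0 0 0 0 0 0; 1 0 0 0 0 0 0' 40
python3 -m crank '1 0 0 0.5 0 0 0; 1 0 0 0 0 0 0; 1 0 0 0 0 0 0' 40
python3 -m crank '1 0 0 0.3 0 0 0; 1 0 0 0 0 0 0; 1 0 0 0 0 0 0' 40
```

```text
time_s: 10.02
ee_pos: [468.8, -110.3, 32.9]
ee_rot: [180.0, -0.0, 97.2]
force: [-0.8, -0.1, -1.0]
gripper_width: 11.4
gripper_force: 40.0
time_s: 10.4
ee_pos: [468.8, -110.3, 32.8]
ee_rot: [180.0, 0.0, 97.2]
force: [-1.2, 0.5, 5.7]
gripper_width: 11.3
gripper_force: 40.0
time_s: 10.78
ee_pos: [468.8, -110.3, 32.8]
ee_rot: [180.0, 0.0, 97.2]
force: [-2.4, 0.9, 8.2]
gripper_width: 11.1
gripper_force: 40.0
```

Contact is confirmed. I'll slide with light pressure.

```bash
python3 -m crank '1 0 0 -0.4 0 0 0; 1 0 4 0 0 0 0; 1 0 5 0 0 0 0; 1 0 5 0 0 0 0; 1 0 4 0 0 0 0; 1 0 2 0 0 0 0; 1 0 0 0 0 0 0' 40
python3 - <<'E'
from h import *
P=pose();im=grab_frame('wrist');s=env.state();print(P[1],s['ee_rot'],s['force'],s['torque'])
np.savez('P4',*P);cv2.imwrite('pics/w4.png',im)
cv2.imwrite('pics/w4c.png',cv2.resize(im[110:320,260:630],None,fx=2.15,fy=2.15,interpolation=cv2.INTER_CUBIC))
E
```

```text
time_s: 11.65
ee_pos: [487.5, -107.8, 32.8]
ee_rot: [-179.9, -0.0, 97.2]
force: [-3.8, -0.9, 8.6]
gripper_width: 11.5
gripper_force: 40.0
[ 487.51840388 -107.79981393   32.8101723 ] [-1.79877213e+02 -1.62408499e-02  9.72139109e+01] [-3.37446169 -1.46394862  7.39914673] [-0.13481061  0.81834059 -0.05103617]
```

View pics/w4c.png

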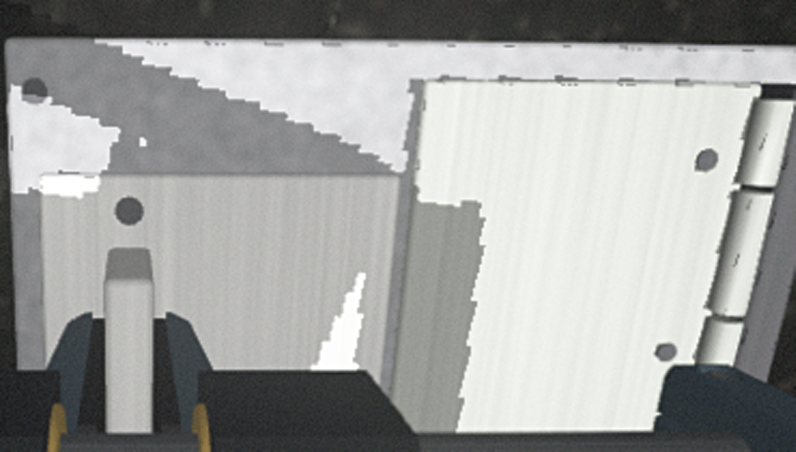

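The view shows the plate flat, with its free-edge corner at crop (400,175), parallel to the flap edge (420,83)–(390,370) and not yet under it.

Run:
```python
from h import *
f=np.load('P4.npz');P=(f['arr_0'],f['arr_1'])
q=lambda pts:[(260+x/2.15-.27,110+y/2.15-.27) for x,y in pts]
a=np.radians(DY);M=np.array([[np.cos(a),np.sin(a)],[-np.sin(a),np.cos(a)]])
L=lambda c:((c[:,:2]-DC)@M.T).round(1)
print('flap',L(back('wrist',q([(419,83),(411,190),(390,370)]),22,P)))
print('plate',L(back('wrist',q([(401,175),(385,360)]),16,P)),L(back('wrist',q([(43,175)]),16,P)))
print('deck edge',L(back('wrist',q([(7,39),(796,46)]),12,P)))
print('TCP',L(P[1][None]))
```

```text
flap [[-0.9 76. ]
 [-0.2 48.2]
 [-0.8 -3.6]]
plate [[-1.  51.4]
 [-0.3 -3. ]] [[-99.   51.2]]
deck edge [[-108.    86.9]
 [ 105.4   86.5]]
TCP [[-76.    4.3]]
```

```bash
python3 -m crank '1 0 3 0 0 0 0; 1 0 4 0 0 0 0; 1 0 4 0 0 0 0; 1 0 0 0 0 0 0' 40
python3 -m crank '1 0 4 0 0 0 0; 1 0 4 0 0 0 0; 1 0 4 0 0 0 0; 1 0 2.5 0 0 0 0; 1 0 0 0 0 0 0; 1 0 0 0 0 0 0' 40
```

```text
time_s: 12.2
ee_pos: [498.9, -106.4, 32.8]
ee_rot: [-179.9, -0.0, 97.2]
force: [-3.5, -0.6, 8.3]
gripper_width: 11.6
gripper_force: 40.0
time_s: 12.95
ee_pos: [513.1, -104.6, 32.8]
ee_rot: [-179.9, -0.0, 97.2]
force: [-4.2, -0.5, 7.0]
gripper_width: 11.3
gripper_force: 40.0
```

Run:
```python
from h import *
P=pose();im=grab_frame('wrist');s=env.state();print(P[1],s['ee_rot'],s['force'],s['torque'])
a=np.radians(DY);M=np.array([[np.cos(a),np.sin(a)],[-np.sin(a),np.cos(a)]])
print('TCP deck',M@(P[1][:2]-DC))
np.savez('P5',*P);cv2.imwrite('pics/w5c.png',cv2.resize(im[110:320,260:630],None,fx=2.15,fy=2.15,interpolation=cv2.INTER_CUBIC))
```

```text
[ 513.08060023 -104.64883899   32.8335862 ] [-1.79903443e+02 -1.13891251e-02  9.72092425e+01] [-3.86692943 -0.10863908  7.76632941] [-0.15437346  0.72165121 -0.02312949]
TCP deck [-50.29114868   4.18733165]
```

View pics/w5c.png

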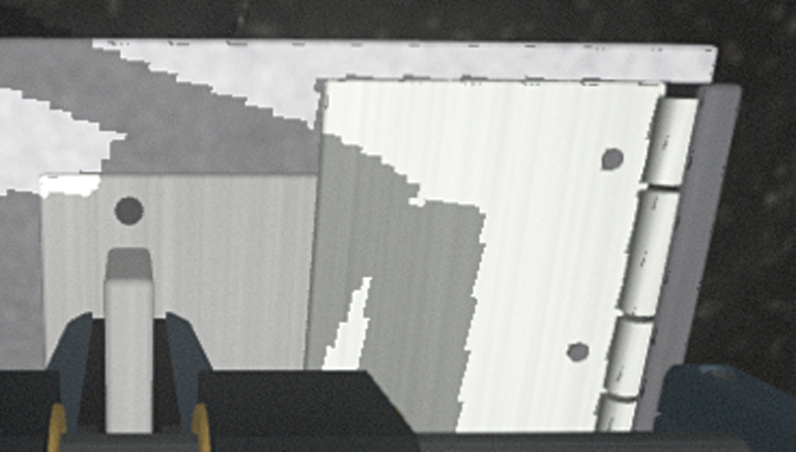

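The plate is under the flap, which is still shut. By the TCP and by the visible share of the plate, about 25 mm is covered. I'll trim the press to about 10 N.

```bash
python3 -m crank '1 0 0 0.2 0 0 0; 1 0 0 0 0 0 0; 1 0 0 0 0 0 0; 1 0 0 0 0 0 0' 40
python3 - <<'E'
from h import *
F=[]
for i in range(12): grab_frame('wrist');F.append(env.state()['force'])
print(np.mean(F,0),env.state()['ee_pos'],env.state()['ee_rot'])
E
```

```text
time_s: 13.5
ee_pos: [513.1, -104.6, 32.8]
ee_rot: [-179.9, -0.0, 97.2]
force: [-4.0, -0.1, 8.1]
gripper_width: 11.2
gripper_force: 40.0
[-4.17472526 -0.07787357  8.84092429] [ 513.05798452 -104.60164024   32.8092693 ] [-1.79908643e+02 -1.06042847e-02  9.72080306e+01]
```

```bash
python3 -c "
from workcell import env
print(env.job_done())"
```

```text
the job is handed in; nothing more can be done
None
```

I handed the job in at about 14 s of the 48 s: the drip plate is flat on the deck, square and about central, with about 25 mm under the flap, which looked shut in the last picture, and the arm still grips the bar, pressing with about 10 N; the timer and bottles were kept clear, though I did not check them again at the end.

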